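# Crank down the ski vise on a ski tail

### The job

The tail of a ski lies under the open press plate of the grey ski vise. Take the crank out of its wooden block, feel it down onto the square end of the vise screw without forcing it, and wind the screw clockwise until the ski is firmly held, that is, until the handle pulls about half as hard again as when the screw runs free, and no tighter. Then lift the crank off and put it back in the hole of its block, without shifting the ski or the brushes, scraper and wax that lie about.

Things in the scene. Friction and masses are not known exactly. Their poses are not given: they have to be found in the camera images.
- vise: grey screw-down ski vise bolted to the bench: base plate 230 x 130 x 12 mm, two columns, a bridge 210 mm long (along its x), top 132 mm over the bench (nuts on it 142 mm); the upright screw runs through the bridge's middle. Origin: centre of its underside, on the screw's axis; z up; the ski lies along its y.
- shaft_seat (a point): the round shoulder (38 mm wide) at the foot of the screw's square end, on its axis, 170 to 190 mm over the bench at the start. The crank goes on in any of four ways, down to this shoulder. The point sinks with the screw, 20 mm per turn clockwise seen from above, but its axes are the vise's (z up) and do not turn.
- shaft_tip (a point): tip of the screw's steel end, 39 mm above shaft_seat: from the shoulder up, 32 mm of square, 20 mm across flats, then a 7 mm round lead tapering from 20 to 11 mm, on which the socket centres. How the flats lie is not given (axes as the vise's) and differs each time; resting unaligned, the crank's mouth sits about 31 mm above shaft_seat; press it there with some 10 N, never near 50.
- pad: rubber-faced press plate 96 x 70 mm under the bridge, 16 mm thick, pushed down by the screw without turning; its rubber gives a few mm under load. Origin: centre of its underside, on the screw's axis, 112 mm below shaft_seat while unloaded.
- ski: loose junior ski, 850 mm long, 84 mm wide and 12 mm thick in the vise, lying base down on the vise's rubber bed and a support, along its y (tip to +y). Origin: in its underside, roughly below the screw. The plate reaches it after 1.2 to 2.2 turns of the screw; how far to go then is felt at the handle.
- block: fixed wooden block 160 x 80 x 48 mm on the bench in which the crank is parked. Origin: centre of its underside; its long side is x.
- block_hole (a point): centre of the mouth of the block's square hole (42 mm wide, 44 mm deep), in its top face 48 mm over the bench. Parked, the crank's boss stands in the hole, its mouth 4 mm over the bench, and its arm lies on the block's top towards the block's +x. Axes as the block's.
- crank_hub (a point): the loose steel crank (0.55 to 0.8 kg): its boss, an upright square bar 34 mm wide and 88 mm tall. The arm, a flat bar 20 mm wide, leaves it along +x at 44 to 54 mm above the boss's lower end. This point: on the boss's axis, 70 mm above its lower end, 18 mm below its top; z up. Best gripped across y, clear of the arm.
- crank_mouth (a point): centre of the lower end of the crank's boss, the mouth of its square socket (21.5 mm wide, sides along the crank's x and y, 41 mm deep). Axes as crank_hub's.
- crank_handle (a point): on the axis of the crank's handle, a black upright sleeve 24 mm thick that spins freely, 90 mm from the boss's axis along +x, reaching 56 to 116 mm above the mouth; this point is 92 mm above it. Pull with the screw running free: 6 to 7 N moving, 3 to 5 N read at rest; it rises once the plate bears on the ski: about 2 N more read at rest, or 3 N moving, is firm, 4 N too tight. The screw stays where left.
- nylon_brush: bystander: brush 110 x 55 x 36 mm with red nylon bristles; origin under its centre; leave it alone.
- steel_brush: bystander: dark wooden brush 110 x 55 x 36 mm with steel bristles; origin under its centre; leave it alone.
- scraper: bystander: flat blue plastic scraper 130 x 60 x 5 mm; origin under its centre; leave it alone.
- wax: bystander: green wax block 80 x 40 x 18 mm; origin under its centre; leave it alone.
Things that resemble listed ones, but are neither listed nor needed, are in the scene too. What is shaped like the part that bears crank_hub but blue or pink is not meant.

How it is judged:
On the way, in this order (a step that is already met when the one before it is completed fails the run):
1. the crank is fully down on the square of the screw (horizontal distance between crank_mouth and shaft_seat below 0.004 m and z of crank_mouth in the frame of shaft_seat below 0.006 m), for 0.2 s.
2. the screw is wound down with the crank until the plate holds the ski firmly (z of crank_mouth in the frame of shaft_seat below 0.008 m and horizontal distance between crank_mouth and shaft_seat below 0.006 m and contact force between pad and ski above 45 N), for 0.3 s.
At the end, for the whole second after the job is handed in: The press plate bears on the ski with 45 to 160 N, the crank is off the screw and at rest in the hole of its block: mouth within 8 mm of the hole's centre sideways and less than 10 mm above the block's underside, upright within 0.1 rad (contact force between pad and ski between 45 and 160 N and horizontal distance between crank_mouth and block_hole below 0.008 m and z of crank_mouth in the frame of block below 0.01 m and angle between crank_mouth's own z axis and vertical below 0.1 rad and linear speed of crank below 0.02 m/s); the robot touches nothing.
It fails at once if before the ski is clamped, the crank is pressed with over 50 N on the end of the screw while it has not yet dropped over the square (contact force between crank and vise above 50 N and z of crank_mouth in the frame of shaft_seat above 0.029 m and contact force between pad and ski below 5 N).
It fails at once if the ski is squeezed with over 200 N (contact force between pad and ski above 200 N).
It fails at once if the ski is shifted by over 20 mm (distance of ski from where it was at the start of the episode above 0.02 m).
It fails at once if a brush, the scraper or the wax block is moved by over 20 mm (distance of any of nylon_brush, steel_brush, scraper, wax from where it was at the start of the episode above 0.02 m).
It also fails if it takes over 72 s, if anything falls off the work surface, if the arm or the gripper's body presses on something with over 40 N, if the wrist force passes 120 N, or if a joint passes its speed limit or range.

### The arm

A 7-joint arm with a two-finger parallel gripper is mounted at the origin on the work surface. World frame = base frame: x ahead of the robot, y to its left, z up, the work surface at z = 0. Lengths are in m, angles in rad, forces in N, time in s.
With the tool pointing down it reaches from about 0.4 to 0.85 m from the base axis. Payload 4.5 kg.
Tool frame: the origin (TCP) lies at the very end of the fingers, on their centre line; the grasp point (between the pads) lies 19 mm behind it (ctrl.grip_point_offset is the distance from the TCP to the grasp point, in m); z points along the fingers, y is the line along which they close (so a half turn about z gives the same grasp; the last joint's range is limited). The gripper opens to 85 mm and grips with 20 to 120 N. Pads are 22 mm wide; open, the fingers measure 114 mm over their backs; the gripper's body (76 mm by 85 mm) begins 54 mm behind the grasp point. The pads swing forward as they close: fully open they stand 13 mm farther back than shut.
Start: joints at [-1.314, 0.689, -0.195, 1.565, 0.157, 0.902, -0.215], TCP at [0.138, 0.61, 0.231] pointing down, gripper open.
Joint ranges: [-3.01, 3.01], [-0.46, 2.08], [-1.47, 1.51], [0.13, 2.56], [-1, 4.14], [0.04, 2.09], [-2.66, 2.66]. Speed limits (rad/s): [2.57, 2.57, 3.14, 3.14, 3.14, 3.14, 3.14].

### API

Orientations are given as a unit quaternion [x, y, z, w].
In Python, from cell import ctrl, snapshot, finish_job, finder gives the robot as it stands.
- The arm moves only by the tool arm_command, never from a script. Its argument "commands" is a list of rows, each a list of 3 entries, a list of its own where there are three numbers: the gripper command: -1 is shut, 1 is fully open, values between are in proportion, then the shift along the world's x, y, z each as a share of 20 cm, from -1 to 1, then the turn about the world's z as a share of 2 rad, from -1 to 1. In form: [[jaw, [tx, ty, tz], twist], ...]. A call has 1 to 8 rows; each row is the pose to reach, as a shift and turn from the pose commanded when the call began; what a row does not reach only later rows make up. A row lasts 1/10 s, in which the tool goes at most 50 mm and 8.59 degrees, less where a joint would pass 70% of its speed; a pose out of reach is approached as far as the arm can. A call with a number of a shift or a turn outside -1 to 1 is refused whole. A call with a gripper value outside its range is refused whole. The fingers move at their own pace and stop on an object; "newtons" is the grip in N (left out, the last holds). Time passes only in rows, so rows that repeat a pose let the fingers close. It gives the time, the measured TCP pose, the force, the opening and the grip force at its end, in the units of the state.
- ctrl.read_state(): the state, without advancing time (a new reading comes with each control period).
- snapshot(name): name is "side" or "top"; returns a dict with "color" (384x512x3 uint8, blue, green, red), "camera_matrix" (3x3 intrinsics, pixels), "camera_from_world" (4x4, takes a point from world to camera coordinates). Camera axes: x right, y down, z forward; pixel columns grow to the right and rows downward; lengths in m; the calibration is good to about 2 mm. A picture is of the moment at which its call begins. There is no depth.
- finish_job(): hands the job in; it is judged then, once.
Trained networks look in the newest picture that a camera, given by its name, has taken for a name from the list of things; names that differ only in an ending like _2 or _b are one class to them, and where a whole thing is asked for, a point or a joint stands for the part that bears it (a point fixed in the world has none). Each returns a list of dicts, best first, with "p" (0 to 1); they miss things now and then, are a little off and sometimes report something else, mostly with a low value. They report only what shows in the picture. A call takes as long as a camera call. They do not tell look-alikes from the thing itself.
- finder.recognise(camera, label): "bbox" ([left, top, width, height] in pixels, round what is visible of it).
- finder.trace(camera, label): "region" (384x512 bool, what is visible of it) and "bbox" ([left, top, width, height] in pixels, round what is visible of it).
The state is a dict: "time": time; "joints": joint angles; "qvel": joint speeds; "tau": joint torques, N m; "tool_pos": TCP position; "tcp_rot": TCP orientation; "force": force on the tool from outside, world axes, zero at the start; "moment": the same for the moment, N m; "width": opening from 0.0 (shut) to 1.0 (fully open); "finger_force": force on a finger pad.
Only numpy, scipy, OpenCV 4.12 (cv2) and the standard library are available. Lean on these libraries where they do the work, as an engineer would, in place of code of your own. Each camera call takes 0.05 s, during which the arm holds its last target. There are 200 camera calls.

## Working session

There is one attempt and no reset: what is moved stays moved. The work goes in short steps, Python scripts to look and compute and a tool call to move; the robot and the scene stay as the last step left them, time stands still between calls to the robot, and variables do not carry over. Pictures are saved under pics/ and viewed, at most 10 in all, crops included, and the job is handed in when it is done.

Besides the shell and the picture viewer there is one more tool, called after ">>>" as name(argument=value, ...) on one line, values as JSON. arm_command: Moves the arm, as the interface text tells. Shift numbers are shares of 20 cm and turn numbers shares of 2 rad, none past 1 either way. Its arguments: {"type":"object","properties":{"commands":{"type":"array"},"newtons":{"type":"number"}},"required":["commands"]}

```bash
mkdir -p pics; ls
cat > h.py <<'E'
import numpy as np, cv2
from cell import ctrl, snapshot, finish_job, finder
def proj(s,P):
    P=np.atleast_2d(P).astype(float); T=s["camera_from_world"]; c=P@T[:3,:3].T+T[:3,3]
    q=c@s["camera_matrix"].T; return q[:,:2]/q[:,2:]
def ray(s,px,z):
    T=s["camera_from_world"]; R=T[:3,:3]; o=-R.T@T[:3,3]
    d=R.T@np.linalg.inv(s["camera_matrix"])@np.array([px[0],px[1],1.]); return o+d*(z-o[2])/d[2]
E
python3 - <<'E'
from h import *
ims=[]
for n in("top","side"):
    s=snapshot(n); cv2.imwrite(f"pics/{n}0.png",s["color"]); 
    T=s["camera_from_world"]; print(n,(-T[:3,:3].T@T[:3,3]).round(3),T[:3,:3].round(2).tolist(),s["camera_matrix"][0,0])
    for l in("vise","block","crank_hub","ski","nylon_brush","steel_brush","scraper","wax","pad"):
        print(l,[(np.round(d["bbox"]).tolist(),round(d["p"],2)) for d in finder.recognise(n,l)[:4]])
print(ctrl.read_state())
E
```

```text
pics
top [ 0.361 -0.175  1.465] [[-0.03, -1.0, 0.0], [-0.99, 0.03, -0.13], [0.13, -0.01, -0.99]] 413.09410027734936
vise [([165.0, 158.0, 45.0, 70.0], 0.61)]
block [([272.0, 184.0, 36.0, 48.0], 0.78)]
crank_hub [([379.0, 218.0, 34.0, 33.0], 0.96), ([325.0, 152.0, 36.0, 44.0], 0.77), ([283.0, 190.0, 14.0, 36.0], 0.63), ([325.0, 219.0, 34.0, 42.0], 0.59)]
ski [([0.0, 181.0, 209.0, 40.0], 0.76)]
nylon_brush [([134.0, 132.0, 29.0, 34.0], 0.56)]
steel_brush [([248.0, 128.0, 22.0, 32.0], 0.72), ([270.0, 185.0, 37.0, 48.0], 0.23), ([0.0, 180.0, 210.0, 43.0], 0.22)]
scraper [([122.0, 231.0, 37.0, 36.0], 0.88)]
wax [([220.0, 234.0, 21.0, 14.0], 0.5)]
pad [([285.0, 188.0, 16.0, 38.0], 0.66), ([188.0, 176.0, 11.0, 28.0], 0.44)]
side [ 0.103 -1.209  0.871] [[0.92, -0.4, 0.02], [-0.2, -0.52, -0.83], [0.34, 0.76, -0.55]] 476.8918897263702
vise [([198.0, 129.0, 70.0, 78.0], 0.69)]
block [([223.0, 230.0, 68.0, 48.0], 0.57)]
crank_hub [([296.0, 274.0, 65.0, 40.0], 0.97), ([208.0, 292.0, 67.0, 50.0], 0.94), ([264.0, 349.0, 51.0, 35.0], 0.87), ([232.0, 214.0, 46.0, 44.0], 0.76)]
ski [([150.0, 83.0, 104
[... 309 characters left out ...]
0.66)]
{'time': 1.0, 'joints': array([-1.31421434,  0.6890625 , -0.1945887 ,  1.56533064,  0.15729595,
        0.90248121, -0.21509011]), 'qvel': array([ 0.00039895,  0.00161505,  0.00090348, -0.00065079,  0.00105009,
       -0.00103015, -0.00046318]), 'tau': array([-1.41332707e-04, -5.39556777e+01, -1.26674674e+00, -1.58878237e+01,
        1.00291672e-02,  1.48351086e-03, -5.34113084e-06]), 'tool_pos': array([0.13807346, 0.60957522, 0.23133166]), 'tcp_rot': array([1.11148461e-01, 9.93803812e-01, 5.02440866e-05, 2.24469295e-06]), 'force': array([ 0.06929543,  0.1415612 , -0.15978268]), 'moment': array([-0.03207164,  0.02524109, -0.03742264]), 'finger_force': 0.0, 'width': 0.9966976506003558}
```

View pics/top0.png

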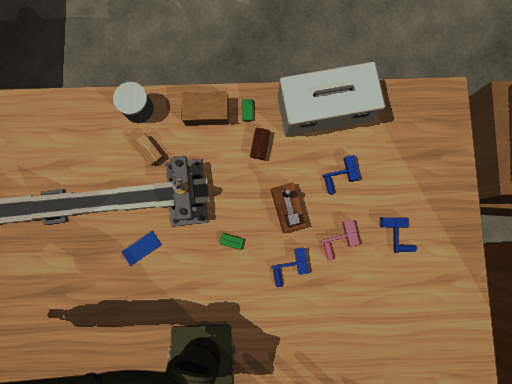

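View pics/side0.png

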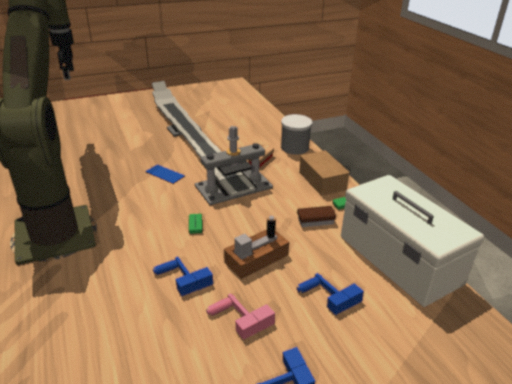

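Candidates for the crank, in top-view pixels: blue at (343,174), (398,235) and (292,266), pink at (341,239), grey steel in the wooden block at (290,207). I choose the grey one, since it sits in the block. I'll check it with a close crop.

Run:
```python
from h import *
t=cv2.imread("pics/top0.png"); s=cv2.imread("pics/side0.png")
f=lambda im,x,y,w,h,k: cv2.resize(im[y:y+h,x:x+w],None,fx=k,fy=k,interpolation=cv2.INTER_CUBIC)
a=np.vstack([np.hstack([f(t,260,180,60,60,6),f(t,155,150,60,60,6)][:2]),]) 
b=np.hstack([f(s,215,210,80,60,4.5),f(s,190,120,80,60,4.5)])
print(a.shape,b.shape); o=np.vstack([a,b[:230,:720]]); cv2.imwrite("pics/crop1.png",o)
```

```text
(360, 720, 3) (270, 720, 3)
```

View pics/crop1.png

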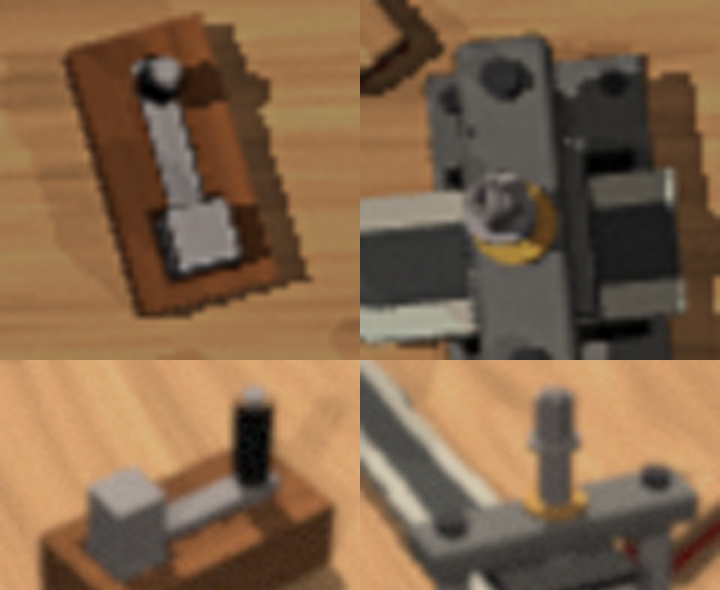

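```bash
cat >> h.py <<'E'
def tri(s1,p1,s2,p2):
    A=[]
    for s,p in((s1,p1),(s2,p2)):
        P=s["camera_matrix"]@s["camera_from_world"][:3]; A+=[p[0]*P[2]-P[0],p[1]*P[2]-P[1]]
    A=np.array(A); return np.linalg.lstsq(A[:,:3],-A[:,3],rcond=None)[0]
E
python3 - <<'E'
from h import *
t=snapshot("top"); s=snapshot("side")
T=lambda x,y,x0=260,y0=180:((x+.5)/6-.5+x0,(y+.5)/6-.5+y0)
S=lambda x,y,x0,y0:((x+.5)/4.5-.5+x0,(y+.5)/4.5-.5+y0)
c=[ray(t,T(*p),.048) for p in((67,57),(197,15),(272,280),(143,313))]
print("block",np.mean(c,0),[np.linalg.norm(c[i]-c[(i+1)%4]) for i in range(4)])
ax=(c[0]+c[1]-c[2]-c[3]); print("block yaw",np.arctan2(ax[1],ax[0]))
b=[ray(t,T(*p),.092) for p in((165,208),(225,197),(238,262),(180,275))]
print("boss",np.mean(b,0),[np.linalg.norm(b[i]-b[(i+1)%4]) for i in range(4)])
h=ray(t,T(165,72),.12); print("handle",h, np.arctan2(*(h-np.mean(b,0))[[1,0]]),np.linalg.norm((h-np.mean(b,0))[:2]))
print("boss tri",tri(t,T(202,235),s,S(125,130,215,210)))
tip=tri(t,T(500-360,205,155,150),s,S(195,34,190,120)); print("tip",tip)
print("screw ray z.21",ray(t,T(140,205,155,150),.215), "collar ray side",[ray(s,S(195,82,190,120),z) for z in(.17,.18,.19)])
q=[ray(t,T(x-360,y,155,150),.132) for x,y in((457,42),(550,38),)]
nut=ray(t,T(505-360,75,155,150),.142); nut2=ray(t,T(530-360,360,155,150),.142); print("nuts",nut,nut2,(nut+nut2)/2, q)
n1=ray(s,S(92,162,190,120),.142);n2=ray(s,S(297,117,190,120),.142); print("nuts side",n1,n2,(n1+n2)/2)
for a,z in((tip[:2],.17),(tip[:2],.19)): print(proj(s,[*a,z]),proj(t,[*a,z]), S(195,82,190,120))
E
```

```text
block [ 0.49633521 -0.30926763  0.048     ] [np.float64(0.07931300355175581), np.float64(0.15845963241566974), np.float64(0.07618707272481509), np.float64(0.15329070291007443)]
block yaw 0.24161797892988437
boss [ 0.45261165 -0.32150599  0.092     ] [np.float64(0.033961571495764876), np.float64(0.03668750006387128), np.float64(0.03299413749829947), np.float64(0.037962834617380016)]
handle [ 0.54081478 -0.30200807  0.12      ] 0.21755834283040626 0.0903325065188175
boss tri [ 0.45332797 -0.32196965  0.08846733]
tip [0.56257134 0.03856171 0.22057142]
screw ray z.21 [0.56169326 0.04002699 0.215     ] collar ray side [array([0.57301021, 0.06386396, 0.17      ]), array([0.56629789, 0.04568802, 0.18      ]), array([0.55958557, 0.02751209, 0.19      ])]
nuts [0.64488569 0.04947253 0.142     ] [0.48898758 0.03698919 0.142     ] [0.56693664 0.04323086 0.142     ] [array([0.66622702, 0.07738182, 0.132     ]), array([0.66703643, 0.0263687 , 0.132     ])]
nuts side [0.48401017 0.02832027 0.142     ] [0.64086546 0.03815978 0.142     ] [0.56243781 0.03324003 0.142     ]
[[232.65756596 141.86728149]] [[180.83389768 185.65246794]] (232.94444444444446, 137.83333333333334)
[[232.59577851 136.1413357 ]] [[179.77038284 184.69382755]] (232.94444444444446, 137.83333333333334)
```

Choice confirmed: the grey steel crank stands in the brown block, boss at about (293,219) and black-sleeved handle at about (287,192). The vise screw is at about (178,184). Setting out toward a point above the crank.

>>> arm_command(commands=[[1,[1,-0.75,0.35],0.1],[1,[1,-0.75,0.35],0.1],[1,[1,-0.75,0.35],0.1],[1,[1,-0.75,0.35],0.1],[1,[1,-0.75,0.35],0.1],[1,[1,-0.75,0.35],0.1]])

```text
time: 1.7
tool_pos: [0.3455, 0.4549, 0.3028]
tcp_rot: [0.017, 1.0, -0.001, 0.003]
force: [-0.3, 0.2, 0.6]
width: 0.996
finger_force: 0.0
```

>>> arm_command(commands=[[1,[0.75,-1,0],0.1],[1,[0.75,-1,0],0.1],[1,[0.75,-1,0],0.1],[1,[0.75,-1,0],0.1],[1,[0.75,-1,0],0.1]])

```text
time: 2.2
tool_pos: [0.4889, 0.2582, 0.3015]
tcp_rot: [-0.089, 0.996, 0.0, 0.0]
force: [0.4, 0.5, 0.9]
width: 0.999
finger_force: 0.0
```

>>> arm_command(commands=[[1,[0,-1,0],0],[1,[0,-1,0],0],[1,[0,-1,0],0],[1,[0,-1,0],0]])

```text
time: 2.6
tool_pos: [0.4879, 0.058, 0.3014]
tcp_rot: [-0.089, 0.996, 0.0, 0.0]
force: [0.8, -0.1, 0.6]
width: 1.001
finger_force: 0.0
```

```bash
python3 -c "
from h import *
s=ctrl.read_state();print(s['time'],s['joints'].round(3),s['tool_pos'].round(3),s['tcp_rot'].round(3))"
```

```text
2.6 [ 0.027  0.435 -0.357  1.858  0.192  0.882  1.327] [0.488 0.058 0.301] [-0.089  0.996  0.     0.   ]
```

>>> arm_command(commands=[[1,[0,-1,0],0.025],[1,[0,-1,0],0.025],[1,[0,-1,0],0.025],[1,[0,-1,0],0.025]])

```text
time: 3.0
tool_pos: [0.488, -0.1421, 0.3015]
tcp_rot: [-0.114, 0.994, 0.0, 0.0]
force: [1.3, -0.4, 0.9]
width: 1.002
finger_force: 0.0
```

>>> arm_command(commands=[[1,[-0.18,-0.9,-0.5],0],[1,[-0.18,-0.9,-0.5],0],[1,[-0.18,-0.9,-0.5],0],[1,[-0.18,-0.9,-0.5],0],[1,[-0.18,-0.9,-0.5],0],[1,[-0.18,-0.9,-0.5],0]])

```text
time: 3.6
tool_pos: [0.4508, -0.3219, 0.2001]
tcp_rot: [-0.111, 0.994, 0.001, -0.001]
force: [0.9, 0.4, -1.0]
width: 1.005
finger_force: 0.0
```

Run:
```python
from h import *
s=ctrl.read_state();print(s['time'],s['joints'].round(3),s['tool_pos'].round(4),s['tcp_rot'].round(3))
a=snapshot("top");b=snapshot("side")
f=lambda im,x,y,w,h,k: cv2.resize(im[y:y+h,x:x+w],None,fx=k,fy=k,interpolation=cv2.INTER_CUBIC)
cv2.imwrite("pics/c2.png",np.hstack([f(a["color"],245,165,90,90,4),f(b["color"],200,180,100,100,3.6)]))
```

```text
3.6 [ 0.722  0.647 -0.308  1.81   0.278  0.728  2.058] [ 0.4508 -0.3219  0.2001] [-0.111  0.994  0.001 -0.001]
```

View pics/c2.png

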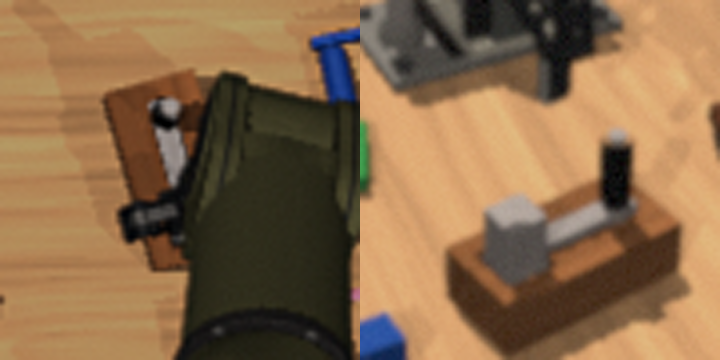

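The crank stands in the block below the open gripper, boss at about crop (515,230), and the finger line is aligned with it. Descending to grip.

>>> arm_command(commands=[[1,[0.005,0,-0.25],0],[1,[0.005,0,-0.45],0],[1,[0.005,0,-0.6],0],[1,[0.005,0,-0.72],0],[1,[0.005,0,-0.72],0]])

```text
time: 4.2
tool_pos: [0.4532, -0.317, 0.0557]
tcp_rot: [-0.115, 0.993, 0.002, -0.001]
force: [-1.4, 0.4, 0.3]
width: 0.999
finger_force: 0.0
```

>>> arm_command(commands=[[-1,[0,0,0],0],[-1,[0,0,0],0],[-1,[0,0,0],0],[-1,[0,0,0],0],[-1,[0,0,0],0],[-1,[0,0,0],0],[-1,[0,0,0],0],[-1,[0,0,0],0]], newtons=80)

```text
time: 5.0
tool_pos: [0.4542, -0.3215, 0.059]
tcp_rot: [-0.113, 0.994, -0.001, 0.001]
force: [-0.9, -1.1, 7.2]
width: 0.387
finger_force: 78.5
```

>>> arm_command(commands=[[-1,[0,0,0.1],0],[-1,[0,0,0.25],0],[-1,[0,0,0.45],0],[-1,[0,0,0.7],0],[-1,[0,0,0.95],0],[-1,[0,0,1],0]])

```text
time: 5.6
tool_pos: [0.4555, -0.3216, 0.2628]
tcp_rot: [-0.113, 0.994, -0.003, 0.004]
force: [2.4, -1.2, -5.8]
width: 0.389
finger_force: 81.4
```

>>> arm_command(commands=[[-1,[0.1,0.25,0.3],0],[-1,[0.2,0.5,0.3],0],[-1,[0.25,0.75,0.3],0],[-1,[0.3,0.95,0.3],0],[-1,[0.3,0.95,0.3],0]])

```text
time: 6.1
tool_pos: [0.513, -0.1228, 0.3165]
tcp_rot: [-0.118, 0.993, 0.003, -0.001]
force: [1.5, 1.3, -6.4]
width: 0.39
finger_force: 81.9
```

```bash
python3 -c "
from h import *
s=ctrl.read_state();print(s['time'],s['joints'].round(3),s['tool_pos'].round(4),s['tcp_rot'].round(3),s['force'],s['moment'])"
```

```text
6.1 [ 0.394  0.474 -0.381  1.733  0.2    0.976  1.746] [ 0.513  -0.1228  0.3165] [-0.118  0.993  0.003 -0.001] [ 1.47321386  1.28587743 -6.37498468] [0.06141768 0.06495623 0.13366874]
```

>>> arm_command(commands=[[-1,[0.1,0.25,0],0],[-1,[0.18,0.5,0],0],[-1,[0.25,0.7,0],0],[-1,[0.25,0.8,0],0],[-1,[0.25,0.8,0],0],[-1,[0.25,0.8,0],0]])

```text
time: 6.7
tool_pos: [0.5615, 0.0291, 0.3155]
tcp_rot: [-0.114, 0.993, -0.001, -0.002]
force: [0.2, -1.7, -6.8]
width: 0.387
finger_force: 82.0
```

Run:
```python
from h import *
s=ctrl.read_state();p=s['tool_pos'];print(s['time'],s['joints'].round(3),p.round(4),s['tcp_rot'].round(3),s['force'].round(1))
a=snapshot("top");b=snapshot("side")
f=lambda im,x,y,w,h,k: cv2.resize(im[y:y+h,x:x+w],None,fx=k,fy=k,interpolation=cv2.INTER_CUBIC)
cv2.imwrite("pics/c3.png",np.hstack([f(b["color"],200,85,66,100,6),f(a["color"],140,160,66,100,6)]))
print([d for d in [ (proj(b,[p[0],p[1],z])[0]) for z in (p[2],p[2]-.055,.221,.183)]])
```

```text
6.7 [ 0.091  0.527 -0.372  1.634  0.216  1.026  1.451] [0.5615 0.0291 0.3155] [-0.114  0.993 -0.001 -0.002] [ 0.2 -1.7 -6.8]
[array([232.96052781,  99.38279792]), array([233.12952676, 116.54217111]), array([233.24658265, 128.42748462]), array([233.35587965, 139.52499699])]
```

View pics/c3.png

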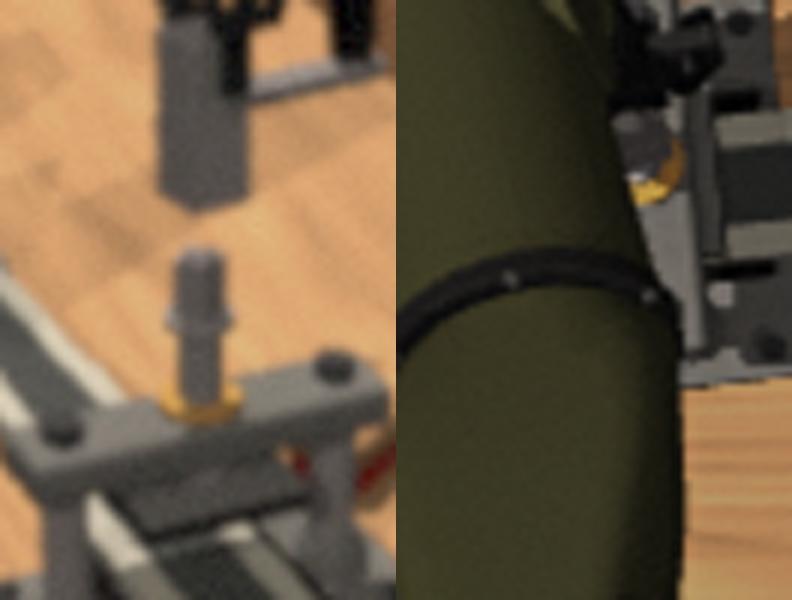

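The crank boss hangs at about (234,118) in the side view, right above the tip of the screw at about (234,127). Sideways they agree there; the depth direction needs the top estimate, so I'll check it with the collar and brass ring.

Run:
```python
from h import *
t=cv2.imread("pics/top0.png"); a=snapshot("top"); b=snapshot("side")
T=lambda x,y:((x-360+.5)/6-.5+155,(y+.5)/6-.5+150)
for z in (.175,.18,.185): print("collar",z,ray(a,T(502,207),z).round(4))
# brass
hsv=cv2.cvtColor(t,cv2.COLOR_BGR2HSV); roi=np.zeros(t.shape[:2],bool); roi[170:205,165:195]=1
m=roi&(hsv[...,1]>150)&(hsv[...,0]>15)&(hsv[...,0]<32)&(hsv[...,2]>110)
ys,xs=np.nonzero(m); print(len(xs),xs.min(),xs.max(),ys.min(),ys.max())
c=cv2.findContours(m.astype(np.uint8),0,2)[0]; c=max(c,key=len); (cx,cy),r=cv2.minEnclosingCircle(c); print(cx,cy,r, ray(a,(cx,cy),.135))
print("bridge mid side:",ctrl.read_state()['tool_pos'].round(4))
# boss mouth in side: bottom corner edges
for n,s in(("top",a),("side",b)):
    for l in("crank_hub",): print(n,[(np.round(d["bbox"]).tolist(),round(d["p"],2)) for d in finder.recognise(n,l)[:6]])
```

```text
collar 0.175 [0.567  0.0459 0.175 ]
collar 0.18 [0.5662 0.045  0.18  ]
collar 0.185 [0.5654 0.0441 0.185 ]
23 176 184 190 193
180.0 191.5 4.031229019165039 [0.54889496 0.04716204 0.135     ]
bridge mid side: [0.5626 0.0276 0.3167]
top [([326.0, 150.0, 36.0, 45.0], 0.93), ([321.0, 217.0, 37.0, 45.0], 0.8), ([378.0, 217.0, 37.0, 34.0], 0.7), ([190.0, 177.0, 6.0, 29.0], 0.68), ([168.0, 142.0, 17.0, 46.0], 0.63), ([275.0, 249.0, 33.0, 36.0], 0.59)]
side [([224.0, 71.0, 40.0, 48.0], 0.92), ([264.0, 350.0, 52.0, 32.0], 0.85), ([152.0, 256.0, 60.0, 40.0], 0.76), ([297.0, 273.0, 68.0, 43.0], 0.66), ([207.0, 292.0, 71.0, 50.0], 0.62)]
```

Run:
```python
from h import *
t=cv2.imread("pics/top0.png"); sd=cv2.imread("pics/side0.png"); a=snapshot("top"); b=snapshot("side")
def mk(im,s,x0,y0,w,h,k,hyp):
    o=cv2.resize(im[y0:y0+h,x0:x0+w],None,fx=k,fy=k,interpolation=cv2.INTER_CUBIC)
    th=np.linspace(0,6.28,60)
    for (X,Y,Z) in hyp:
        for z,r,c in((Z,.019,(0,255,0)),(Z+.039,.0055,(0,0,255))):
            P=np.c_[X+r*np.cos(th),Y+r*np.sin(th),0*th+z]
            q=((proj(s,P)-[x0,y0]+.5)*k).astype(int); cv2.polylines(o,[q],True,c,1)
    return o
A=[(.5663,.045,.18)];B=[(.5626,.0386,.182)]
cv2.imwrite("pics/c4.png",np.vstack([np.hstack([mk(t,a,166,170,26,28,10,h) for h in([],A,B)]),np.hstack([mk(sd,b,220,120,26,28,10,h) for h in([],A,B)])]))
```

```text
(no output)
```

View pics/c4.png

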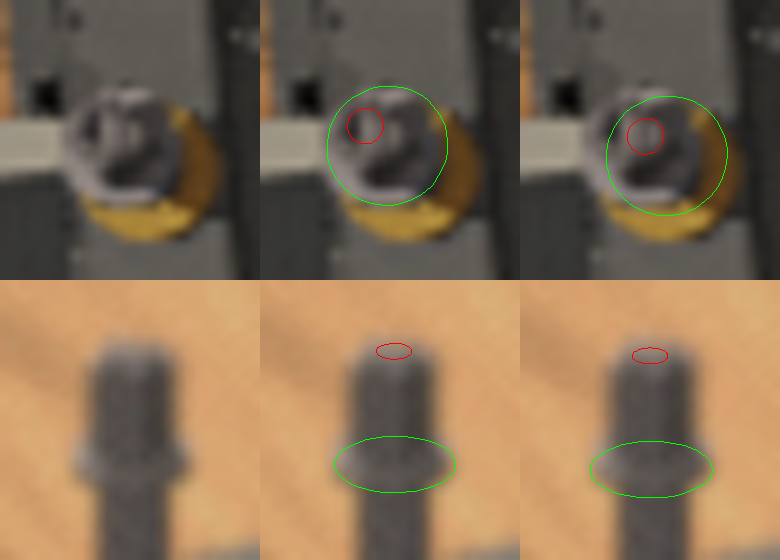

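Hypothesis A fits: the collar circle matches at top (180,184) and side (232,138), so the seat is at about (0.566, 0.045, 0.180). Moving over it, then down in small steps.

>>> arm_command(commands=[[-1,[0.018,0.078,0],0],[-1,[0.018,0.078,0],0],[-1,[0.018,0.078,-0.08],0],[-1,[0.018,0.078,-0.15],0],[-1,[0.018,0.078,-0.17],0],[-1,[0.018,0.078,-0.17],0],[-1,[0.018,0.078,-0.17],0]])

```text
time: 7.8
tool_pos: [0.5672, 0.0455, 0.284]
tcp_rot: [-0.113, 0.994, 0.0, 0.001]
force: [-0.2, 0.2, -5.8]
width: 0.385
finger_force: 81.8
```

>>> arm_command(commands=[[-1,[0,0,-0.015],0],[-1,[0,0,-0.03],0],[-1,[0,0,-0.04],0],[-1,[0,0,-0.05],0],[-1,[0,0,-0.05],0]])

```text
time: 8.3
tool_pos: [0.5667, 0.0457, 0.2736]
tcp_rot: [-0.114, 0.994, 0.0, 0.0]
force: [-0.6, 0.2, -3.6]
width: 0.385
finger_force: 82.1
```

>>> arm_command(commands=[[-1,[0,0,-0.005],0],[-1,[0,0,-0.01],0],[-1,[0,0,-0.01],0]])

```text
time: 8.6
tool_pos: [0.567, 0.0457, 0.2733]
tcp_rot: [-0.113, 0.994, 0.0, 0.001]
force: [-4.5, 0.2, 9.7]
width: 0.385
finger_force: 83.7
```

>>> arm_command(commands=[[-1,[-0.008,0,0.003],0],[-1,[-0.008,0,0.003],0],[-1,[-0.008,0,0.003],0]])

```text
time: 8.9
tool_pos: [0.5665, 0.0457, 0.2734]
tcp_rot: [-0.113, 0.994, 0.0, 0.002]
force: [-0.3, 0.9, 7.1]
width: 0.385
finger_force: 83.4
```

Run:
```python
from h import *
s=ctrl.read_state();p=s['tool_pos'];print(s['time'],s['joints'].round(3),p.round(4),s['force'].round(1),s['moment'].round(2))
b=snapshot("side")
def f(im,x,y,w,h,k): return cv2.resize(im[y:y+h,x:x+w],None,fx=k,fy=k,interpolation=cv2.INTER_CUBIC)
cv2.imwrite("pics/c5.png",f(b["color"],205,80,60,70,8))
```

```text
8.9 [ 0.055  0.575 -0.361  1.686  0.244  0.92   1.398] [0.5665 0.0457 0.2734] [-0.3  0.9  7.1] [0.24 0.12 0.02]
```

View pics/c5.png

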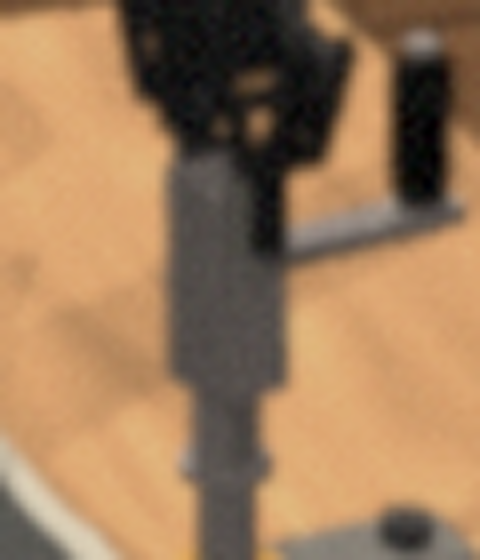

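The crank's mouth, at about (234,128), rests on the lead roughly 31 mm above the collar. It is unaligned but centred. Turning it slowly while pressing lightly.

>>> arm_command(commands=[[-1,[0,0,0],-0.04],[-1,[0,0,0],-0.08],[-1,[0,0,0],-0.12],[-1,[0,0,0],-0.15],[-1,[0,0,0],-0.15]])

```text
time: 9.45
tool_pos: [0.5662, 0.0453, 0.2734]
tcp_rot: [0.037, 0.999, 0.0, 0.002]
force: [-2.0, 0.2, 7.4]
width: 0.389
finger_force: 83.6
```

```bash
python3 -c "
from h import *
s=ctrl.read_state();print(s['time'],s['joints'].round(3),s['tool_pos'].round(4),s['force'].round(1),s['moment'].round(2))"
```

```text
9.45 [ 0.004  0.567 -0.273  1.689  0.186  0.908  1.154] [0.5662 0.0453 0.2734] [-2.   0.2  7.4] [ 0.03  0.22 -0.06]
```

>>> arm_command(commands=[[-1,[0,0,0],-0.04],[-1,[0,0,0],-0.08],[-1,[0,0,0],-0.12],[-1,[0,0,0],-0.15],[-1,[0,0,0],-0.15]])

```text
time: 9.95
tool_pos: [0.5665, 0.0451, 0.2733]
tcp_rot: [0.186, 0.983, 0.0, 0.002]
force: [-1.2, -0.2, 6.4]
width: 0.386
finger_force: 83.4
```

>>> arm_command(commands=[[-1,[0,0,0],-0.04],[-1,[0,0,0],-0.08],[-1,[0,0,0],-0.12],[-1,[0,0,0],-0.15],[-1,[0,0,0],-0.15]])

```text
time: 10.45
tool_pos: [0.5667, 0.0446, 0.2731]
tcp_rot: [0.33, 0.944, 0.0, 0.002]
force: [0.7, -1.0, 4.7]
width: 0.386
finger_force: 83.3
```

>>> arm_command(commands=[[-1,[0,0,-0.003],-0.03],[-1,[0,0,-0.003],-0.06],[-1,[0,0,-0.003],-0.09],[-1,[0,0,-0.003],-0.12],[-1,[0,0,-0.003],-0.12]])

```text
time: 10.95
tool_pos: [0.5653, 0.0441, 0.2705]
tcp_rot: [0.441, 0.898, -0.001, 0.0]
force: [1.7, -1.5, -6.1]
width: 0.386
finger_force: 81.9
```

>>> arm_command(commands=[[-1,[0,0,0],-0.03],[-1,[0,0,0],-0.06],[-1,[0,0,0],-0.09],[-1,[0,0,0],-0.12],[-1,[0,0,0],-0.12]])

```text
time: 11.45
tool_pos: [0.5658, 0.0436, 0.2705]
tcp_rot: [0.544, 0.839, -0.001, 0.001]
force: [4.1, -3.7, -8.3]
width: 0.388
finger_force: 81.4
```

It dropped over the square. Lowering to the shoulder.

>>> arm_command(commands=[[-1,[0,0,-0.015],0.01],[-1,[0,0,-0.03],0.01],[-1,[0,0,-0.045],0.01],[-1,[0,0,-0.06],0.01],[-1,[0,0,-0.06],0.01]])

```text
time: 11.95
tool_pos: [0.5659, 0.0433, 0.2632]
tcp_rot: [0.536, 0.845, 0.0, 0.002]
force: [-4.5, -5.1, 24.0]
width: 0.384
finger_force: 85.5
```

>>> arm_command(commands=[[-1,[0,0,-0.015],0],[-1,[0,0,-0.03],0],[-1,[0,0,-0.045],0],[-1,[0,0,-0.06],0],[-1,[0,0,-0.06],0]])

```text
time: 12.45
tool_pos: [0.5658, 0.0433, 0.2514]
tcp_rot: [0.536, 0.844, 0.0, 0.002]
force: [-5.6, -4.9, 24.4]
width: 0.388
finger_force: 85.8
```

>>> arm_command(commands=[[-1,[-0.006,-0.006,0],0.008],[-1,[-0.006,-0.006,-0.015],0.008],[-1,[-0.006,-0.006,-0.03],0.008],[-1,[-0.006,-0.006,-0.04],0.008],[-1,[-0.006,-0.006,-0.04],0.008]])

```text
time: 12.95
tool_pos: [0.5655, 0.0432, 0.2418]
tcp_rot: [0.529, 0.849, 0.001, 0.002]
force: [-0.8, -1.9, 11.5]
width: 0.385
finger_force: 84.1
```

>>> arm_command(commands=[[-1,[0,0,-0.005],0],[-1,[0,0,-0.01],0],[-1,[0,0,-0.01],0]])

```text
time: 13.25
tool_pos: [0.5656, 0.0432, 0.2413]
tcp_rot: [0.529, 0.849, 0.001, 0.002]
force: [-3.5, -3.9, 22.6]
width: 0.388
finger_force: 85.4
```

Bottomed on the shoulder. Releasing, rising and moving over the handle at about (0.605, -0.038).

>>> arm_command(commands=[[1,[0,0,0.01],0],[1,[0,0,0.01],0],[1,[0,0,0.01],0],[1,[0,0,0.01],0],[1,[0,0,0.15],0],[1,[0,0,0.35],0],[1,[0,0,0.45],0],[1,[0,0,0.45],0]])

```text
time: 14.05
tool_pos: [0.5657, 0.0443, 0.3302]
tcp_rot: [0.53, 0.848, 0.002, 0.002]
force: [0.3, -0.4, -0.5]
width: 0.997
finger_force: 0.0
```

>>> arm_command(commands=[[1,[0.1,-0.2,0],0],[1,[0.2,-0.4,0],0],[1,[0.2,-0.4,0],0],[1,[0.2,-0.4,0],0]])

```text
time: 14.45
tool_pos: [0.6033, -0.0373, 0.3256]
tcp_rot: [0.531, 0.847, -0.001, -0.001]
force: [-0.0, -0.0, 0.1]
width: 1.001
finger_force: 0.0
```

Run:
```python
from h import *
s=ctrl.read_state();p=s['tool_pos'];print(s['time'],s['joints'].round(3),p.round(4),s['force'].round(1),s['moment'].round(2))
b=snapshot("side");a=snapshot("top")
def f(im,x,y,w,h,k): return cv2.resize(im[y:y+h,x:x+w],None,fx=k,fy=k,interpolation=cv2.INTER_CUBIC)
o=f(b["color"],200,75,80,90,6)
C=np.array([.5660,.0440]);d=np.array([.441,-.898])
for P,c in(((*C,.186),(0,255,0)),((*C,.274),(0,255,0)),((*(C+.09*d),.302),(0,0,255)),((*(C+.09*d),.242),(0,0,255))):
    q=((proj(b,P)[0]-[200,75]+.5)*6).astype(int); cv2.circle(o,tuple(map(int,q)),3,c,-1)
cv2.imwrite("pics/c6.png",o)
```

```text
14.45 [-0.039  0.563  0.043  1.506 -0.026  1.075  0.461] [ 0.6033 -0.0373  0.3256] [-0.  -0.   0.1] [0.03 0.04 0.01]
```

View pics/c6.png

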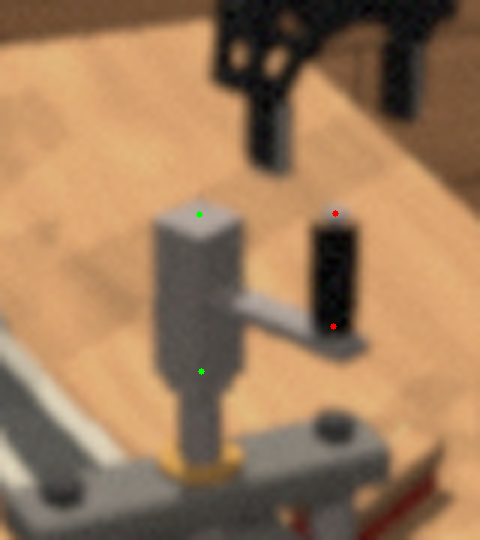

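The model matches the picture: boss top at (233,111), handle top at (256,111), and the crank is seated. Descending on the handle and gripping.

>>> arm_command(commands=[[1,[0.005,0,-0.15],0],[1,[0.005,0,-0.28],0],[1,[0.005,0,-0.335],0],[1,[0.005,0,-0.335],0],[-1,[0.005,0,-0.335],0],[-1,[0.005,0,-0.335],0],[-1,[0.005,0,-0.335],0],[-1,[0.005,0,-0.335],0]], newtons=50)

```text
time: 15.35
tool_pos: [0.6053, -0.036, 0.2611]
tcp_rot: [0.53, 0.848, 0.0, 0.001]
force: [0.7, 0.6, -0.0]
width: 0.33
finger_force: 0.0
```

>>> arm_command(commands=[[-1,[0,0,0],0],[-1,[0,0,0],0],[-1,[0,0,0],0],[-1,[0,0,0],0]])

```text
time: 15.75
tool_pos: [0.6054, -0.0363, 0.2608]
tcp_rot: [0.53, 0.848, 0.0, 0.001]
force: [1.1, -0.5, 3.4]
width: 0.273
finger_force: 48.9
```

```bash
cat > circ.py <<'E'
import sys; from h import *
C=np.array([.566,.044])+0
def rows(th0,step,n,zs=.02/6.2832,r=.09):
    th=th0-step*np.arange(n+1); P=C+r*np.c_[np.cos(th),np.sin(th)]
    d=(P[1:]-P[0])/.2; z=-zs*step*np.arange(1,n+1)/.2
    return np.c_[d,z].round(3).tolist()
E
python3 - <<'E'
from circ import *
s=ctrl.read_state();p=s['tool_pos'];v=p[:2]-C;print(p.round(4),s['force'].round(1),np.linalg.norm(v),np.arctan2(v[1],v[0]))
th=np.arctan2(v[1],v[0])
print(rows(th,np.radians(15),8))
E
```

```text
[ 0.6054 -0.0363  0.2608] [ 1.1 -0.5  3.4] 0.08944174919953267 -1.1152362815745847
[[-0.111, -0.037, -0.004], [-0.229, -0.045, -0.008], [-0.344, -0.022, -0.012], [-0.449, 0.031, -0.017], [-0.537, 0.108, -0.021], [-0.602, 0.206, -0.025], [-0.64, 0.317, -0.029], [-0.647, 0.435, -0.033]]
```

>>> arm_command(commands=[[-1,[-0.11,-0.035,-0.005],0],[-1,[-0.23,-0.045,-0.01],0],[-1,[-0.345,-0.02,-0.01],0],[-1,[-0.45,0.03,-0.015],0],[-1,[-0.535,0.11,-0.02],0],[-1,[-0.6,0.205,-0.025],0],[-1,[-0.64,0.315,-0.03],0],[-1,[-0.645,0.435,-0.035],0]])

```text
time: 16.55
tool_pos: [0.4738, 0.0482, 0.2544]
tcp_rot: [0.531, 0.847, -0.002, 0.0]
force: [-4.9, -5.6, 14.1]
width: 0.27
finger_force: 51.5
```

Run:
```python
from circ import *
s=ctrl.read_state();p=s['tool_pos'];v=p[:2]-C;print(p.round(4),s['force'].round(1),np.linalg.norm(v),np.arctan2(v[1],v[0]),s['width'])
th=-1.115-np.radians(120)
print(rows(th,np.radians(15),8)); print(rows(th-np.radians(120),np.radians(15),8))
```

```text
[0.4738 0.0482 0.2544] [-4.9 -5.6 14.1] 0.09233992904592406 3.095887597690488 0.2698749667483096
[[0.023, 0.115, -0.004], [0.075, 0.22, -0.008], [0.153, 0.309, -0.012], [0.251, 0.374, -0.017], [0.362, 0.411, -0.021], [0.479, 0.418, -0.025], [0.595, 0.395, -0.029], [0.7, 0.343, -0.033]]
[[0.088, -0.078, -0.004], [0.153, -0.175, -0.008], [0.191, -0.287, -0.012], [0.198, -0.404, -0.017], [0.175, -0.519, -0.021], [0.123, -0.624, -0.025], [0.045, -0.713, -0.029], [-0.053, -0.778, -0.033]]
```

>>> arm_command(commands=[[-1,[0.02,0.115,0.005],0],[-1,[0.07,0.22,0],0],[-1,[0.145,0.31,-0.005],0],[-1,[0.245,0.375,-0.01],0],[-1,[0.355,0.41,-0.015],0],[-1,[0.475,0.42,-0.02],0],[-1,[0.59,0.395,-0.025],0],[-1,[0.695,0.345,-0.025],0]])

```text
time: 17.35
tool_pos: [0.6125, 0.1209, 0.2478]
tcp_rot: [0.529, 0.849, -0.002, -0.003]
force: [-7.4, -0.4, 2.9]
width: 0.272
finger_force: 51.1
```

Run:
```python
from circ import *
s=ctrl.read_state();p=s['tool_pos'];v=p[:2]-C;print(p.round(4),s['force'].round(1),np.linalg.norm(v),np.arctan2(v[1],v[0]),s['width'])
```

```text
[0.6125 0.1209 0.2478] [-7.4 -0.4  2.9] 0.08987558156302851 1.0265704437732173 0.27167869182988
```

>>> arm_command(commands=[[-1,[0.085,-0.08,-0.005],0],[-1,[0.15,-0.175,-0.01],0],[-1,[0.19,-0.285,-0.01],0],[-1,[0.195,-0.405,-0.015],0],[-1,[0.175,-0.52,-0.02],0],[-1,[0.12,-0.625,-0.025],0],[-1,[0.045,-0.71,-0.03],0],[-1,[-0.055,-0.775,-0.035],0]])

```text
time: 18.15
tool_pos: [0.6074, -0.0345, 0.2418]
tcp_rot: [0.53, 0.848, 0.003, 0.003]
force: [6.0, 1.6, -2.0]
width: 0.272
finger_force: 50.5
```

>>> arm_command(commands=[[-1,[0,0,0],0],[-1,[0,0,0],0],[-1,[0,0,0],0]])

```text
time: 18.45
tool_pos: [0.6046, -0.0359, 0.2414]
tcp_rot: [0.53, 0.848, -0.001, 0.001]
force: [0.1, -3.5, 3.2]
width: 0.268
finger_force: 50.8
```

```bash
cat >> circ.py <<'E'
def rd(th):
    s=ctrl.read_state();p=s['tool_pos'];v=p[:2]-C;a=np.arctan2(v[1],v[0]);f=s['force']
    print(s['time'],p.round(4),f.round(1),"r",np.linalg.norm(v).round(4),"ang",a.round(3),"pull",(-f[0]*np.sin(a)+f[1]*np.cos(a)).round(2),"rad",(f[0]*np.cos(a)+f[1]*np.sin(a)).round(2))
E
python3 - <<'E'
from circ import *
rd(0); print(rows(-1.115,np.radians(15),8)[:6])
E
```

```text
18.45 [ 0.6046 -0.0359  0.2414] [ 0.1 -3.5  3.2] r 0.0887 ang -1.121 pull -1.41 rad 3.24
[[-0.111, -0.037, -0.004], [-0.229, -0.045, -0.008], [-0.344, -0.022, -0.012], [-0.449, 0.03, -0.017], [-0.537, 0.108, -0.021], [-0.602, 0.206, -0.025]]
```

Run:
```python
from circ import *
for k in range(7):
    print(k,rows(-1.115-k*np.pi/4,np.radians(9),5))
```

```text
0 [[-0.066, -0.026, -0.002], [-0.135, -0.041, -0.005], [-0.205, -0.046, -0.007], [-0.275, -0.039, -0.01], [-0.344, -0.022, -0.012]]
1 [[-0.065, 0.028, -0.002], [-0.124, 0.066, -0.005], [-0.177, 0.113, -0.007], [-0.222, 0.167, -0.01], [-0.258, 0.228, -0.012]]
2 [[-0.026, 0.066, -0.002], [-0.041, 0.135, -0.005], [-0.046, 0.205, -0.007], [-0.039, 0.275, -0.01], [-0.022, 0.344, -0.012]]
3 [[0.028, 0.065, -0.002], [0.066, 0.124, -0.005], [0.113, 0.177, -0.007], [0.167, 0.222, -0.01], [0.228, 0.258, -0.012]]
4 [[0.066, 0.026, -0.002], [0.135, 0.041, -0.005], [0.205, 0.046, -0.007], [0.275, 0.039, -0.01], [0.344, 0.022, -0.012]]
5 [[0.065, -0.028, -0.002], [0.124, -0.066, -0.005], [0.177, -0.113, -0.007], [0.222, -0.167, -0.01], [0.258, -0.228, -0.012]]
6 [[0.026, -0.066, -0.002], [0.041, -0.135, -0.005], [0.046, -0.205, -0.007], [0.039, -0.275, -0.01], [0.022, -0.344, -0.012]]
```

>>> arm_command(commands=[[-1,[-0.065,-0.025,0],0],[-1,[-0.135,-0.04,-0.005],0],[-1,[-0.205,-0.045,-0.005],0],[-1,[-0.275,-0.04,-0.01],0],[-1,[-0.345,-0.02,-0.01],0],[-1,[-0.345,-0.02,-0.01],0],[-1,[-0.345,-0.02,-0.01],0],[-1,[-0.345,-0.02,-0.01],0]])

```text
time: 19.25
tool_pos: [0.5349, -0.0404, 0.2393]
tcp_rot: [0.53, 0.848, -0.001, 0.0]
force: [-0.2, -6.1, 3.5]
width: 0.268
finger_force: 50.7
```

```bash
python3 -c "
from circ import *
rd(0)"
```

```text
19.25 [ 0.5349 -0.0404  0.2393] [-0.2 -6.1  3.5] r 0.09 ang -1.924 pull 1.9 rad 5.8
```

>>> arm_command(commands=[[-1,[-0.065,0.03,0],0],[-1,[-0.125,0.065,-0.005],0],[-1,[-0.175,0.115,-0.005],0],[-1,[-0.22,0.165,-0.01],0],[-1,[-0.26,0.23,-0.01],0],[-1,[-0.26,0.23,-0.01],0],[-1,[-0.26,0.23,-0.01],0],[-1,[-0.26,0.23,-0.01],0]])

```text
time: 20.05
tool_pos: [0.4822, 0.0074, 0.2368]
tcp_rot: [0.53, 0.848, -0.0, -0.001]
force: [-1.6, -0.3, -2.6]
width: 0.269
finger_force: 50.5
```

```bash
python3 -c "
from circ import *
rd(0)"
```

```text
20.05 [0.4822 0.0074 0.2368] [-1.6 -0.3 -2.6] r 0.0914 ang -2.73 pull -0.32 rad 1.57
```

Run:
```python
from circ import *
th=-1.115-np.pi/2
for k in range(10):
    t=th-k*np.radians(36); e=np.array(rows(t,np.radians(4.5),8)); t2=t-np.radians(36)
    print(k,"pull=%.2f*fx%+.2f*fy"%(-np.sin(t2),np.cos(t2)),(np.round(e/.005)*.005).round(3).tolist())
```

```text
0 pull=-0.17*fx-0.99*fy [[-0.015, 0.03, -0.0], [-0.025, 0.065, -0.0], [-0.035, 0.1, -0.005], [-0.04, 0.135, -0.005], [-0.045, 0.17, -0.005], [-0.045, 0.205, -0.005], [-0.045, 0.24, -0.01], [-0.04, 0.275, -0.01]]
1 pull=-0.72*fx-0.70*fy [[0.005, 0.035, -0.0], [0.02, 0.07, -0.0], [0.03, 0.1, -0.005], [0.045, 0.135, -0.005], [0.065, 0.165, -0.005], [0.085, 0.195, -0.005], [0.105, 0.22, -0.01], [0.13, 0.245, -0.01]]
2 pull=-0.99*fx-0.14*fy [[0.025, 0.025, -0.0], [0.055, 0.045, -0.0], [0.085, 0.065, -0.005], [0.115, 0.08, -0.005], [0.145, 0.095, -0.005], [0.18, 0.105, -0.005], [0.215, 0.115, -0.01], [0.25, 0.12, -0.01]]
3 pull=-0.88*fx+0.47*fy [[0.035, 0.005, -0.0], [0.07, 0.005, -0.0], [0.105, 0.005, -0.005], [0.14, -0.0, -0.005], [0.175, -0.01, -0.005], [0.21, -0.02, -0.005], [0.24, -0.03, -0.01], [0.275, -0.05, -0.01]]
4 pull=-0.44*fx+0.90*fy [[0.03, -0.02, -0.0], [0.06, -0.04, -0.0], [0.085, -0.06, -0.005], [0.115, -0.085, -0.005], [0.135, -0.11, -0.005], [0.16, -0.14, -0.005], [0.175, -0.17, -0.01], [0.195, -0.2, -0.01]]
5 pull=0.17*fx+0.99*fy [[0.015, -0.03, -0.0], [0.025, -0.065, -
[... 306 characters left out ...]
95, -0.005], [-0.105, -0.22, -0.01], [-0.13, -0.245, -0.01]]
7 pull=0.99*fx+0.14*fy [[-0.025, -0.025, -0.0], [-0.055, -0.045, -0.0], [-0.085, -0.065, -0.005], [-0.115, -0.08, -0.005], [-0.145, -0.095, -0.005], [-0.18, -0.105, -0.005], [-0.215, -0.115, -0.01], [-0.25, -0.12, -0.01]]
8 pull=0.88*fx-0.47*fy [[-0.035, -0.005, -0.0], [-0.07, -0.005, -0.0], [-0.105, -0.005, -0.005], [-0.14, 0.0, -0.005], [-0.175, 0.01, -0.005], [-0.21, 0.02, -0.005], [-0.24, 0.03, -0.01], [-0.275, 0.05, -0.01]]
9 pull=0.44*fx-0.90*fy [[-0.03, 0.02, -0.0], [-0.06, 0.04, -0.0], [-0.085, 0.06, -0.005], [-0.115, 0.085, -0.005], [-0.135, 0.11, -0.005], [-0.16, 0.14, -0.005], [-0.175, 0.17, -0.01], [-0.195, 0.2, -0.01]]
```

>>> arm_command(commands=[[-1,[-0.015,0.03,0],0],[-1,[-0.025,0.065,0],0],[-1,[-0.035,0.1,-0.005],0],[-1,[-0.04,0.135,-0.005],0],[-1,[-0.045,0.17,-0.005],0],[-1,[-0.045,0.205,-0.005],0],[-1,[-0.045,0.24,-0.01],0],[-1,[-0.04,0.275,-0.01],0]])

```text
time: 20.85
tool_pos: [0.4754, 0.06, 0.235]
tcp_rot: [0.531, 0.847, -0.001, 0.001]
force: [3.6, -7.8, -7.3]
width: 0.271
finger_force: 50.0
```

>>> arm_command(commands=[[-1,[0.005,0.035,-0.005],0],[-1,[0.02,0.07,-0.005],0],[-1,[0.03,0.1,-0.01],0],[-1,[0.045,0.135,-0.01],0],[-1,[0.065,0.165,-0.01],0],[-1,[0.085,0.195,-0.01],0],[-1,[0.105,0.22,-0.015],0],[-1,[0.13,0.245,-0.015],0]])

```text
time: 21.65
tool_pos: [0.5006, 0.1087, 0.2325]
tcp_rot: [0.531, 0.848, -0.002, 0.0]
force: [-2.4, -6.7, 1.1]
width: 0.269
finger_force: 51.1
```

>>> arm_command(commands=[[-1,[0.025,0.025,0],0],[-1,[0.055,0.045,0],0],[-1,[0.085,0.065,-0.005],0],[-1,[0.115,0.08,-0.005],0],[-1,[0.145,0.095,-0.005],0],[-1,[0.18,0.105,-0.005],0],[-1,[0.215,0.115,-0.01],0],[-1,[0.25,0.12,-0.01],0]])

```text
time: 22.45
tool_pos: [0.5492, 0.1336, 0.2303]
tcp_rot: [0.53, 0.848, -0.002, -0.001]
force: [-4.9, -4.1, 4.8]
width: 0.271
finger_force: 51.2
```

>>> arm_command(commands=[[-1,[0.035,0.005,0],0],[-1,[0.07,0.005,0],0],[-1,[0.105,0.005,-0.005],0],[-1,[0.14,0,-0.005],0],[-1,[0.175,-0.01,-0.005],0],[-1,[0.21,-0.02,-0.005],0],[-1,[0.24,-0.03,-0.005],0],[-1,[0.275,-0.05,-0.01],0]])

```text
time: 23.25
tool_pos: [0.6033, 0.1259, 0.2282]
tcp_rot: [0.529, 0.848, -0.001, -0.003]
force: [-6.5, 0.1, 8.1]
width: 0.27
finger_force: 51.4
```

>>> arm_command(commands=[[-1,[0.03,-0.02,0.005],0],[-1,[0.06,-0.04,0.005],0],[-1,[0.085,-0.06,0],0],[-1,[0.115,-0.085,0],0],[-1,[0.135,-0.11,0],0],[-1,[0.16,-0.14,0],0],[-1,[0.175,-0.17,-0.005],0],[-1,[0.195,-0.2,-0.005],0]])

```text
time: 24.05
tool_pos: [0.6426, 0.0888, 0.2266]
tcp_rot: [0.529, 0.849, 0.001, -0.004]
force: [-4.6, 4.5, -0.4]
width: 0.273
finger_force: 50.6
```

>>> arm_command(commands=[[-1,[0.015,-0.03,0],0],[-1,[0.025,-0.065,0],0],[-1,[0.035,-0.1,-0.005],0],[-1,[0.04,-0.135,-0.005],0],[-1,[0.045,-0.17,-0.005],0],[-1,[0.045,-0.205,-0.005],0],[-1,[0.045,-0.24,-0.01],0],[-1,[0.04,-0.275,-0.01],0]])

```text
time: 24.85
tool_pos: [0.6535, 0.0352, 0.225]
tcp_rot: [0.528, 0.849, 0.003, -0.001]
force: [0.7, 6.1, -3.6]
width: 0.269
finger_force: 50.2
```

>>> arm_command(commands=[[-1,[-0.005,-0.035,0],0],[-1,[-0.02,-0.07,0],0],[-1,[-0.03,-0.1,-0.005],0],[-1,[-0.045,-0.135,-0.005],0],[-1,[-0.065,-0.165,-0.005],0],[-1,[-0.085,-0.195,-0.005],0]])

```text
time: 25.45
tool_pos: [0.6386, -0.0053, 0.2239]
tcp_rot: [0.529, 0.849, 0.004, 0.001]
force: [6.2, 4.0, -8.5]
width: 0.276
finger_force: 49.8
```

>>> arm_command(commands=[[-1,[-0.02,-0.025,-0.01],0],[-1,[-0.045,-0.05,-0.01],0],[-1,[-0.07,-0.075,-0.01],0],[-1,[-0.1,-0.095,-0.01],0]])

```text
time: 25.85
tool_pos: [0.6197, -0.0258, 0.2228]
tcp_rot: [0.529, 0.849, 0.004, 0.003]
force: [7.8, 2.3, -5.9]
width: 0.272
finger_force: 50.2
```

```bash
python3 -c "
from circ import *
rd(0)"
```

```text
25.85 [ 0.6197 -0.0258  0.2228] [ 7.8  2.3 -5.9] r 0.0881 ang -0.914 pull 7.57 rad 2.93
```

>>> arm_command(commands=[[-1,[-0.03,-0.02,-0.005],0],[-1,[-0.06,-0.035,-0.005],0]])

```text
time: 26.05
tool_pos: [0.6081, -0.0337, 0.2222]
tcp_rot: [0.529, 0.848, 0.003, 0.003]
force: [7.5, 0.7, -3.7]
width: 0.277
finger_force: 50.5
```

```bash
python3 -c "
from circ import *
rd(0)"
```

```text
26.05 [ 0.6081 -0.0337  0.2222] [ 7.5  0.7 -3.7] r 0.0884 ang -1.075 pull 6.93 rad 3.0
```

>>> arm_command(commands=[[-1,[-0.03,-0.015,0],0],[-1,[-0.065,-0.025,-0.005],0],[-1,[-0.1,-0.035,-0.005],0]])

```text
time: 26.35
tool_pos: [0.5883, -0.042, 0.2214]
tcp_rot: [0.53, 0.848, 0.003, 0.004]
force: [8.1, -1.8, -3.4]
width: 0.273
finger_force: 50.5
```

```bash
python3 -c "
from circ import *
rd(0)"
```

```text
26.35 [ 0.5883 -0.042   0.2214] [ 8.1 -1.8 -3.4] r 0.0888 ang -1.317 pull 7.34 rad 3.77
```

>>> arm_command(commands=[[-1,[-0.035,-0.005,0],0],[-1,[-0.07,-0.01,-0.005],0],[-1,[-0.105,-0.01,-0.005],0]])

```text
time: 26.65
tool_pos: [0.5676, -0.0452, 0.2206]
tcp_rot: [0.53, 0.848, 0.002, 0.005]
force: [7.6, -3.5, -2.5]
width: 0.276
finger_force: 50.5
```

```bash
python3 -c "
from circ import *
rd(0)"
```

```text
26.65 [ 0.5676 -0.0452  0.2206] [ 7.6 -3.5 -2.5] r 0.0892 ang -1.553 pull 7.57 rad 3.6
```

>>> arm_command(commands=[[-1,[-0.035,0,0],0],[-1,[-0.06,0.005,0],0],[-1,[-0.075,0.01,-0.005],0],[-1,[-0.08,0.01,-0.005],0],[-1,[-0.08,0.01,-0.005],0],[-1,[-0.08,0.01,-0.005],0],[-1,[-0.08,0.01,-0.005],0]])

```text
time: 27.35
tool_pos: [0.5516, -0.0445, 0.2199]
tcp_rot: [0.531, 0.848, 0.001, 0.005]
force: [6.6, -6.7, 1.1]
width: 0.271
finger_force: 50.8
```

```bash
python3 -c "
from circ import *
rd(0)"
```

```text
27.35 [ 0.5516 -0.0445  0.2199] [ 6.6 -6.7  1.1] r 0.0897 ang -1.733 pull 7.59 rad 5.6
```

Run:
```python
from circ import *
v=np.array([.5516,-.0445])-C; th=np.arctan2(v[1],v[0])
print((np.round(np.array(rows(th,np.radians(4.5),16))/.005)*.005).round(3).tolist())
```

```text
[[-0.035, 0.005, -0.0], [-0.07, 0.015, -0.0], [-0.1, 0.03, -0.005], [-0.135, 0.045, -0.005], [-0.165, 0.06, -0.005], [-0.195, 0.08, -0.005], [-0.22, 0.105, -0.01], [-0.245, 0.125, -0.01], [-0.27, 0.155, -0.01], [-0.295, 0.18, -0.01], [-0.31, 0.21, -0.015], [-0.33, 0.24, -0.015], [-0.345, 0.275, -0.015], [-0.355, 0.305, -0.015], [-0.365, 0.34, -0.02], [-0.37, 0.375, -0.02]]
```

>>> arm_command(commands=[[-1,[-0.035,0.005,0],0],[-1,[-0.065,0.015,-0.005],0],[-1,[-0.1,0.03,-0.005],0]])

```text
time: 27.65
tool_pos: [0.5318, -0.0394, 0.2191]
tcp_rot: [0.531, 0.847, 0.001, 0.006]
force: [5.5, -8.6, 1.9]
width: 0.271
finger_force: 51.0
```

```bash
python3 -c "
from circ import *
rd(0)"
```

```text
27.65 [ 0.5318 -0.0394  0.2191] [ 5.5 -8.6  1.9] r 0.0902 ang -1.96 pull 8.32 rad 5.88
```

>>> arm_command(commands=[[-1,[-0.035,0.01,0],0],[-1,[-0.07,0.025,-0.005],0]])

```text
time: 27.85
tool_pos: [0.518, -0.0332, 0.2182]
tcp_rot: [0.531, 0.847, 0.002, 0.006]
force: [6.6, -5.3, 6.6]
width: 0.275
finger_force: 51.3
```

```bash
python3 -c "
from circ import *
rd(0)"
```

```text
27.85 [ 0.518  -0.0332  0.2182] [ 6.6 -5.3  6.6] r 0.0909 ang -2.126 pull 8.37 rad 1.05
```

>>> arm_command(commands=[[-1,[-0.03,0.02,0],0],[-1,[-0.055,0.045,0],0],[-1,[-0.08,0.065,0],0]])

```text
time: 28.15
tool_pos: [0.5013, -0.0203, 0.2178]
tcp_rot: [0.531, 0.847, 0.002, 0.005]
force: [7.5, -5.4, -2.3]
width: 0.271
finger_force: 50.6
```

```bash
python3 -c "
from circ import *
rd(0)"
```

```text
28.15 [ 0.5013 -0.0203  0.2178] [ 7.5 -5.4 -2.3] r 0.0912 ang -2.359 pull 9.08 rad -1.5
```

>>> arm_command(commands=[[-1,[-0.01,0.01,0],0],[-1,[-0.015,0.015,0],0],[-1,[-0.015,0.015,0],0],[-1,[-0.015,0.015,0],0],[-1,[-0.015,0.015,0],0]])

```text
time: 28.65
tool_pos: [0.4982, -0.0171, 0.2175]
tcp_rot: [0.531, 0.847, 0.001, 0.004]
force: [5.6, -6.9, -0.7]
width: 0.274
finger_force: 50.6
```

```bash
python3 -c "
from circ import *
rd(0)"
```

```text
28.65 [ 0.4982 -0.0171  0.2175] [ 5.6 -6.9 -0.7] r 0.0913 ang -2.408 pull 8.9 rad 0.47
```

The moving pull is about 9 N against about 6.3 N running free, so the screw is firm. Releasing and going back to the boss.

>>> arm_command(commands=[[1,[0.01,-0.01,0],0],[1,[0.01,-0.01,0],0],[1,[0.01,-0.01,0],0],[1,[0.01,-0.01,0],0],[1,[0.01,-0.01,0.15],0],[1,[0.01,-0.01,0.35],0],[1,[0.01,-0.01,0.4],0],[1,[0.01,-0.01,0.4],0]])

```text
time: 29.45
tool_pos: [0.4968, -0.0167, 0.2977]
tcp_rot: [0.53, 0.848, 0.001, 0.001]
force: [0.6, 0.1, -0.0]
width: 0.998
finger_force: 0.0
```

>>> arm_command(commands=[[1,[0.15,0.15,0],-0.075],[1,[0.3,0.3,0],-0.15],[1,[0.33,0.3,0],-0.225],[1,[0.33,0.3,0],-0.3],[1,[0.33,0.3,0],-0.375],[1,[0.33,0.3,0],-0.45],[1,[0.33,0.3,0],-0.525],[1,[0.33,0.3,0],-0.6]])

```text
time: 30.25
tool_pos: [0.5607, 0.0431, 0.2943]
tcp_rot: [0.917, 0.398, -0.002, -0.0]
force: [-0.2, 0.3, -0.4]
width: 1.003
finger_force: 0.0
```

>>> arm_command(commands=[[1,[0,0,0],-0.045],[1,[0,0,0],-0.045],[1,[0,0,0],-0.045]])

```text
time: 30.55
tool_pos: [0.5611, 0.0431, 0.2951]
tcp_rot: [0.933, 0.36, -0.001, -0.0]
force: [-0.2, 0.8, -0.8]
width: 1.0
finger_force: 0.0
```

Run:
```python
from h import *
s=ctrl.read_state();p=s['tool_pos'];print(s['time'],s['joints'].round(3),p.round(4),s['tcp_rot'].round(3),s['force'].round(1))
b=snapshot("side");a=snapshot("top")
def f(im,x,y,w,h,k): return cv2.resize(im[y:y+h,x:x+w],None,fx=k,fy=k,interpolation=cv2.INTER_CUBIC)
o=f(b["color"],185,75,90,100,6)
C=np.array([.565,.044]);d=np.array([np.cos(-2.4),np.sin(-2.4)])
for P,c in(((*C,.143),(0,255,0)),((*C,.231),(0,255,0)),((*(C+.09*d),.259),(0,0,255)),((*(C+.09*d),.199),(0,0,255))):
    q=((proj(b,P)[0]-[185,75]+.5)*6).astype(int); cv2.circle(o,tuple(map(int,q)),3,c,-1)
cv2.imwrite("pics/c7.png",o)
```

```text
30.55 [-0.399  0.559  0.403  1.69  -0.258  0.948 -0.732] [0.5611 0.0431 0.2951] [ 0.933  0.36  -0.001 -0.   ] [-0.2  0.8 -0.8]
```

View pics/c7.png

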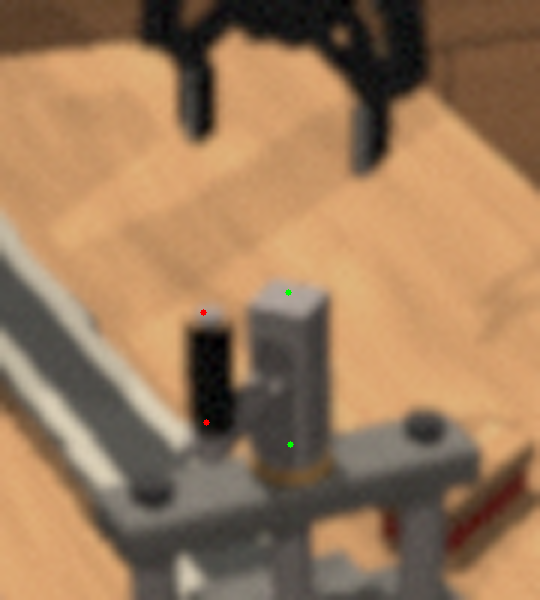

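The crank stands on the square, boss top at about (233,125) and handle top at about (220,128), and the open fingers are above it in line. Descending on the boss.

>>> arm_command(commands=[[1,[0.018,0.005,-0.1],0],[1,[0.018,0.005,-0.25],0],[1,[0.018,0.005,-0.4],0],[1,[0.018,0.005,-0.49],0],[1,[0.018,0.005,-0.49],0],[1,[0.018,0.005,-0.49],0]])

```text
time: 31.25
tool_pos: [0.5657, 0.0438, 0.1986]
tcp_rot: [0.933, 0.359, 0.0, 0.0]
force: [0.5, 0.2, 1.0]
width: 1.001
finger_force: 0.0
```

>>> arm_command(commands=[[-1,[0,0,0],0],[-1,[0,0,0],0],[-1,[0,0,0],0],[-1,[0,0,0],0],[-1,[0,0,0],0],[-1,[0,0,0],0],[-1,[0,0,0],0],[-1,[0,0,0],0]], newtons=80)

```text
time: 32.05
tool_pos: [0.565, 0.045, 0.1993]
tcp_rot: [0.933, 0.36, 0.0, -0.001]
force: [-4.1, 1.8, 7.1]
width: 0.391
finger_force: 77.9
```

Run:
```python
from h import *
s=ctrl.read_state();p=s['tool_pos'];print(s['time'],s['joints'].round(3),p.round(4),s['tcp_rot'].round(3),s['force'].round(1),s['moment'].round(2))
```

```text
32.05 [-0.359  0.678  0.34   1.795 -0.324  0.724 -0.677] [0.565  0.045  0.1993] [ 0.933  0.36   0.    -0.001] [-4.1  1.8  7.1] [0.18 0.65 0.13]
```

>>> arm_command(commands=[[-1,[0.005,0,0.02],0],[-1,[0.005,0,0.04],0],[-1,[0.005,0,0.06],0],[-1,[0.005,0,0.08],0],[-1,[0.005,0,0.1],0]])

```text
time: 32.55
tool_pos: [0.5651, 0.0447, 0.2181]
tcp_rot: [0.933, 0.359, -0.001, -0.001]
force: [-2.3, 3.6, -11.7]
width: 0.384
finger_force: 80.0
```

>>> arm_command(commands=[[-1,[0,0,0.03],0],[-1,[0,0,0.06],0],[-1,[0,0,0.09],0],[-1,[0,0,0.14],0],[-1,[0,0,0.25],0],[-1,[0,0,0.4],0],[-1,[0,0,0.6],0],[-1,[0,0,0.6],0]])

```text
time: 33.35
tool_pos: [0.5718, 0.0418, 0.3457]
tcp_rot: [0.934, 0.358, 0.008, 0.003]
force: [2.5, -0.8, -5.4]
width: 0.384
finger_force: 80.5
```

Run:
```python
from h import *
s=ctrl.read_state();p=s['tool_pos'];print(s['time'],s['joints'].round(3),p.round(4),s['tcp_rot'].round(3),s['force'].round(1),s['moment'].round(2))
```

```text
33.35 [-0.41   0.516  0.43   1.599 -0.237  1.06  -0.755] [0.5718 0.0418 0.3457] [0.934 0.358 0.008 0.003] [ 2.5 -0.8 -5.4] [ 0.02 -0.26  0.02]
```

>>> arm_command(commands=[[-1,[-0.05,-0.15,0],0.075],[-1,[-0.1,-0.3,0],0.15],[-1,[-0.15,-0.45,0],0.225],[-1,[-0.2,-0.6,0],0.3],[-1,[-0.25,-0.75,0],0.375],[-1,[-0.3,-0.9,0],0.45],[-1,[-0.3,-1,0],0.525],[-1,[-0.3,-1,0],0.6]])

```text
time: 34.15
tool_pos: [0.5054, -0.1624, 0.3387]
tcp_rot: [0.569, 0.823, -0.002, 0.002]
force: [0.4, -0.6, -7.0]
width: 0.387
finger_force: 80.2
```

>>> arm_command(commands=[[-1,[-0.05,-0.12,0],0.075],[-1,[-0.1,-0.24,0],0.15],[-1,[-0.15,-0.36,0],0.225],[-1,[-0.2,-0.48,0],0.3],[-1,[-0.24,-0.6,0],0.375],[-1,[-0.27,-0.72,0],0.45],[-1,[-0.28,-0.82,0],0.525],[-1,[-0.28,-0.82,0],0.6]])

```text
time: 34.95
tool_pos: [0.4482, -0.3262, 0.3381]
tcp_rot: [0.005, 1.0, -0.003, -0.0]
force: [-0.6, -0.2, -6.0]
width: 0.387
finger_force: 80.2
```

>>> arm_command(commands=[[-1,[0,0,-0.2],0.075],[-1,[0,0,-0.4],0.115],[-1,[0,0,-0.5],0.115],[-1,[0,0,-0.5],0.115],[-1,[0,0,-0.5],0.115]])

```text
time: 35.45
tool_pos: [0.4507, -0.3213, 0.2389]
tcp_rot: [-0.111, 0.994, -0.001, 0.0]
force: [0.2, -0.6, -5.6]
width: 0.388
finger_force: 80.2
```

Run:
```python
from h import *
s=ctrl.read_state();p=s['tool_pos'];print(s['time'],s['joints'].round(3),p.round(4),s['tcp_rot'].round(3),s['force'].round(1))
q=s['tcp_rot'];print("yaw",np.arctan2(2*q[1]**2-1,2*q[0]*q[1])-np.pi/2)
```

```text
35.45 [ 0.686  0.588 -0.247  1.775  0.191  0.801  2.138] [ 0.4507 -0.3213  0.2389] [-0.111  0.994 -0.001  0.   ] [ 0.2 -0.6 -5.6]
yaw 0.22155178460130354
```

>>> arm_command(commands=[[-1,[0.01,0,-0.15],0.003],[-1,[0.01,0,-0.35],0.003],[-1,[0.01,0,-0.5],0.003],[-1,[0.01,0,-0.58],0.003],[-1,[0.01,0,-0.58],0.003],[-1,[0.01,0,-0.58],0.003]])

```text
time: 36.05
tool_pos: [0.4542, -0.3212, 0.124]
tcp_rot: [-0.114, 0.993, -0.001, 0.002]
force: [0.7, -0.2, -5.7]
width: 0.389
finger_force: 80.2
```

Run:
```python
from h import *
s=ctrl.read_state();p=s['tool_pos'];print(s['time'],p.round(4),s['tcp_rot'].round(3),s['force'].round(1))
b=snapshot("side");a=snapshot("top"); s0=cv2.imread("pics/side0.png")
def f(im,x,y,w,h,k): return cv2.resize(im[y:y+h,x:x+w],None,fx=k,fy=k,interpolation=cv2.INTER_CUBIC)
def sq(im,c,yaw,z,h,col):
    u=np.array([np.cos(yaw),np.sin(yaw)]);v=np.array([-u[1],u[0]])
    P=[[*(np.array(c)+h*(i*u+j*v)),z] for i,j in((1,1),(1,-1),(-1,-1),(-1,1))]
    cv2.polylines(im,[((proj(b,P)-[215,190]+.5)*5).astype(int)],True,col,1)
o=f(b["color"],215,190,80,90,5);o0=f(s0,215,190,80,90,5)
sq(o,(.4528,-.3218),.23,.048,.021,(0,255,0)); sq(o,p[:2],.23,p[2]-.056,.017,(0,0,255)); sq(o0,(.4528,-.3218),.23,.048,.021,(0,255,0)); sq(o0,(.4528,-.3218),.23,.092,.017,(0,0,255))
cv2.imwrite("pics/c8.png",np.hstack([o0,o]))
```

```text
36.05 [ 0.4542 -0.3212  0.124 ] [-0.114  0.993 -0.001  0.002] [ 0.7 -0.2 -5.7]
```

View pics/c8.png

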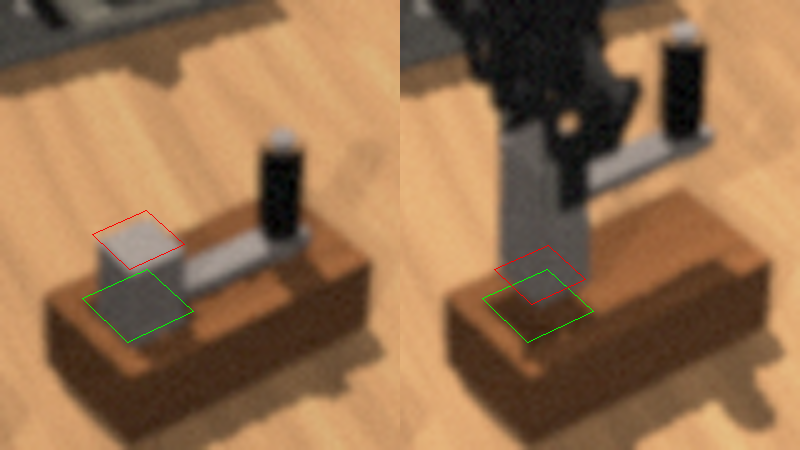

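The crank hangs above the hole in the block. Its edges are in the same columns as when it was parked (crop 500–588 against 100–185), with the dark hole below at about (324,257). Lowering it carefully.

>>> arm_command(commands=[[-1,[-0.004,0,-0.03],0],[-1,[-0.004,0,-0.06],0],[-1,[-0.004,0,-0.09],0],[-1,[-0.004,0,-0.12],0],[-1,[-0.004,0,-0.15],0],[-1,[-0.004,0,-0.15],0]])

```text
time: 36.75
tool_pos: [0.4511, -0.3197, 0.0912]
tcp_rot: [-0.114, 0.993, 0.001, -0.001]
force: [-0.8, -0.2, -5.5]
width: 0.388
finger_force: 80.3
```

>>> arm_command(commands=[[-1,[0.005,-0.003,-0.03],0],[-1,[0.005,-0.003,-0.06],0],[-1,[0.005,-0.003,-0.09],0],[-1,[0.005,-0.003,-0.12],0],[-1,[0.005,-0.003,-0.14],0],[-1,[0.005,-0.003,-0.14],0]])

```text
time: 37.35
tool_pos: [0.4523, -0.3204, 0.0636]
tcp_rot: [-0.114, 0.993, 0.0, -0.001]
force: [0.4, 0.7, -6.1]
width: 0.387
finger_force: 80.3
```

>>> arm_command(commands=[[-1,[0,0,-0.005],0],[-1,[0,0,-0.01],0],[-1,[0,0,-0.015],0],[-1,[0,0,-0.015],0]])

```text
time: 37.75
tool_pos: [0.4528, -0.3207, 0.0614]
tcp_rot: [-0.114, 0.993, -0.0, 0.0]
force: [-0.0, 0.1, -5.9]
width: 0.386
finger_force: 80.4
```

>>> arm_command(commands=[[-1,[0,0,-0.007],0],[-1,[0,0,-0.014],0],[-1,[0,0,-0.014],0]])

```text
time: 38.05
tool_pos: [0.4528, -0.3208, 0.0608]
tcp_rot: [-0.114, 0.993, -0.001, 0.0]
force: [-4.3, 1.9, 13.3]
width: 0.385
finger_force: 83.1
```

>>> arm_command(commands=[[-1,[0,0,0.008],0],[1,[0,0,0.008],0],[1,[0,0,0.008],0],[1,[0,0,0.008],0],[1,[0,0,0.008],0],[1,[0,0,0.1],0],[1,[0,0,0.3],0],[1,[0,0,0.5],0]])

```text
time: 38.85
tool_pos: [0.4521, -0.3202, 0.159]
tcp_rot: [-0.114, 0.993, 0.001, -0.001]
force: [0.2, -0.4, -0.2]
width: 1.002
finger_force: 0.0
```

>>> arm_command(commands=[[1,[-0.2,0.2,0.2],0],[1,[-0.2,0.4,0.3],0],[1,[-0.2,0.6,0.3],0],[1,[-0.2,0.8,0.3],0],[1,[-0.2,0.8,0.3],0]])

```text
time: 39.35
tool_pos: [0.413, -0.1547, 0.2192]
tcp_rot: [-0.119, 0.993, 0.001, 0.0]
force: [0.2, 0.3, 0.3]
width: 1.0
finger_force: 0.0
```

Run:
```python
from h import *
s=ctrl.read_state();print(s['time'],s['tool_pos'].round(3),s['force'].round(1))
b=snapshot("side");s0=cv2.imread("pics/side0.png")
for l in("crank_hub","nylon_brush","steel_brush","scraper","wax","ski"): print(l,[(np.round(d["bbox"]).tolist(),round(d["p"],2)) for d in finder.recognise("side",l)[:5]])
# registration of the parked crank against the first picture
t=s0[212:260,232:282]; r=cv2.matchTemplate(b["color"][200:275,220:295],t,cv2.TM_CCOEFF_NORMED); _,m,_,l=cv2.minMaxLoc(r); print(m,l[0]-12,l[1]-12)
d=cv2.absdiff(b["color"],s0).max(2); print("block diff",d[205:280,220:295].mean(), "bg",d[300:380,200:300].mean())
```

```text
39.35 [ 0.413 -0.155  0.219] [0.2 0.3 0.3]
crank_hub [([296.0, 275.0, 68.0, 39.0], 0.96), ([261.0, 345.0, 55.0, 38.0], 0.9), ([234.0, 215.0, 42.0, 41.0], 0.78), ([150.0, 256.0, 64.0, 41.0], 0.78), ([206.0, 294.0, 70.0, 47.0], 0.77)]
nylon_brush [([247.0, 147.0, 25.0, 18.0], 0.71)]
steel_brush [([298.0, 208.0, 35.0, 17.0], 0.67)]
scraper [([147.0, 163.0, 32.0, 17.0], 0.88)]
wax [([186.0, 217.0, 17.0, 18.0], 0.72)]
ski [([152.0, 82.0, 104.0, 111.0], 0.88)]
0.9529497027397156 -1 -1
block diff 14.906666666666666 bg 33.371625
```

The crank is parked within 1 px of its starting place and the bystanders haven't moved. Handing in.

```bash
python3 -c "
from h import *
print(finish_job())"
```

```text
the job is handed in; nothing more can be done
None
```

The ski is clamped at about 9 N moving pull on the handle, against about 6.3 N running free; the clamp force itself was not measured. The crank is back in its block, nothing else appears moved in the side view, and the job is handed in at about 39 s, with no verdict returned.

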